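# Stack a cooled power module on its test stand

## Task

Build up the power module on the blue stand for a bench test: first lay the green circuit board on the stand with its long sides along the stand's long sides, then the finned heat sink on the board, long sides along the board's, then the black fan on the heat sink and last the yellow dust filter on the fan. Every part stays the way up it lies now, centred and with its edges parallel to those of the part below, and it must all be left standing. Leave the white spare fan and the amber jar where they are; the red stand is not needed.

Things in the scene. Friction and masses are not known exactly. Their poses are not given: they have to be found in the camera images.
- board_mid (a point): Green circuit board on a black carrier, lying flat, 90 (its x) x 50 (its y) x 22 mm tall overall: the outer 90 x 50 carrier with the board is 14 mm thick (grip it there, across the 50 mm), and a flat 40 x 40 mm silver heat spreader in the middle rises 8 mm more to the top at 22 mm. White connector at its +x end. Point: its centre, 11 mm above the underside; z up. About 0.09 kg.
- heatsink_mid (a point): Bare aluminium heat sink, 76 (x) x 50 (y) x 30 mm tall, seven upright fins running along its x on a 7 mm base; the outer sides across y are flat fins, 50 mm over all. Point: its centre, 15 mm above the underside. About 0.16 kg.
- fan_mid (a point): Black square cooling fan with grey blades, 50 x 50 x 20 mm tall, lying flat. Point: its centre, 10 mm above the underside; x and y along its sides. About 0.045 kg.
- filter_mid (a point): Yellow square dust-filter frame with a grey mesh, 50 x 50 x 16 mm tall, lying flat. Point: its centre, 8 mm above the underside; x and y along its sides. About 0.035 kg.
- blue_stand_top (a point): Blue test stand, fixed to the bench, the one to build on: a table-like pedestal, top plate 80 (x) x 44 (y) mm at 32 mm above the bench, on a 50 x 30 mm dark column and a 100 x 70 x 6 mm foot. Point: centre of the upper face of its top plate; x along its long side.
- red_stand_top (a point): Red test stand, the same in shape and size as the blue one; not needed. Point: centre of the upper face of its top plate, 32 mm above the bench.
- spare_fan_mid (a point): White spare fan, same size as the black one (50 x 50 x 20 mm tall); not needed, to be left where it lies. Point: its centre, 10 mm above the underside.
- jar_mid (a point): Upright amber glass jar with a black cap, 44 mm across, 60 mm tall; to be left where it stands. Point: its centre, 30 mm above the bench.
Things that resemble listed ones, but are neither listed nor needed, are in the scene too. Leave any purple look-alike of the part that bears fan_mid alone. What is shaped like the part that bears filter_mid but turquoise is not meant.

How it is judged:
On the way, in this order (a step that is already met when the one before it is completed fails the run):
1. the circuit board lies on the blue stand (horizontal distance between board_mid and blue_stand_top below 0.012 m and z of board_mid in the frame of blue_stand_top between 0.007 and 0.015 m and angle between board_mid's own z axis and vertical below 0.1 rad and angle between the x axis of board_mid and the x axis of blue_stand_top, either way round below 0.21 rad), for 0.2 s.
2. the heat sink lies on the board (horizontal distance between heatsink_mid and board_mid below 0.012 m and z of heatsink_mid in the frame of board_mid between 0.022 and 0.03 m and angle between heatsink_mid's own z axis and vertical below 0.1 rad and angle between the x axis of heatsink_mid and the x axis of board_mid, either way round below 0.21 rad), for 0.2 s.
3. the black fan lies on the heat sink (horizontal distance between fan_mid and heatsink_mid below 0.012 m and z of fan_mid in the frame of heatsink_mid between 0.021 and 0.029 m and angle between fan_mid's own z axis and vertical below 0.1 rad and (angle between the x axis of fan_mid and the x axis of heatsink_mid, either way round below 0.21 rad or angle between the x axis of fan_mid and the y axis of heatsink_mid, either way round below 0.21 rad)), for 0.2 s.
4. the yellow filter lies on the black fan (horizontal distance between filter_mid and fan_mid below 0.012 m and z of filter_mid in the frame of fan_mid between 0.014 and 0.022 m and angle between filter_mid's own z axis and vertical below 0.1 rad and (angle between the x axis of filter_mid and the x axis of fan_mid, either way round below 0.21 rad or angle between the x axis of filter_mid and the y axis of fan_mid, either way round below 0.21 rad)), for 0.2 s.
At the end, for the whole second after the job is handed in: On the blue stand, bottom to top: board, heat sink, black fan, yellow filter; each upright, resting on the one below, centres within 12 mm sideways and 4 mm in height, edges parallel within 0.21 rad (board and sink: long sides along; fan, filter: any quarter turn); all at rest, released (all of step 1 and all of step 2 and all of step 3 and all of step 4 and linear speed of each of board, heatsink, fan, filter below 0.02 m/s); the robot touches nothing.
It fails at once if the white spare fan is moved more than 25 mm (distance of spare_fan_mid from where it was at the start of the episode above 0.025 m).
It fails at once if the amber jar is moved more than 25 mm or tipped over (distance of jar_mid from where it was at the start of the episode above 0.025 m or angle between jar_mid's own z axis and vertical above 0.5 rad).
It also fails if it takes over 125 s, if anything falls off the work surface, if the arm or the gripper's body presses on something with over 40 N, if the wrist force passes 120 N, or if a joint passes its speed limit or range.

## Robot

A 7-joint arm with a two-finger parallel gripper is mounted at the origin on the work surface. World frame = base frame: x ahead of the robot, y to its left, z up, the work surface at z = 0. Lengths are in m, angles in rad, forces in N, time in s.
With the tool pointing down it reaches from about 0.425 to 1.025 m from the base axis. Payload 9.4 kg.
Tool frame: the origin (TCP) lies midway between the tips of the shut fingers; the grasp point (between the pads) lies 19 mm behind it (arm.grip_point_offset is the distance from the TCP to the grasp point, in m); z points along the fingers, y is the line along which they close (so a half turn about z gives the same grasp; the last joint's range is limited). The gripper opens to 85 mm and grips with 20 to 120 N. Pads are 22 mm wide; open, the fingers measure 114 mm over their backs; the gripper's body (76 mm by 85 mm) begins 54 mm behind the grasp point. The pads swing forward as they close: fully open they stand 13 mm farther back than shut.
Start: joints at [1.267, 0.599, -0.003, 1.599, 0.002, 0.943, -0.08], TCP at [0.163, -0.706, 0.231] pointing down, gripper open.
Joint ranges: [-2.57, 2.57], [-0.35, 1.97], [-1.29, 1.29], [0.11, 2.56], [-1.05, 4.19], [0.11, 1.86], [-2.63, 2.63]. Speed limits (rad/s): [2.22, 2.22, 3.01, 3.01, 3.14, 3.14, 3.14].

## Interface

Orientations are given as a rotation vector (axis times angle).
In Python, from station import sense, camera, arm, look_for gives the robot as it stands.
- The arm moves only by the tool apply_moves, never from a script. Its argument "deltas" is a list of rows, each an object with "dp": the shift along the world's x, y, z in mm, a list of three; "spin": the turn about the world's z in units of 10 degrees (1.0 is 10 degrees); "grip": the finger opening in mm, from 0 to 85.4. A call has 1 to 20 rows; each row is the pose to reach, as a shift and turn from the pose commanded when the call began; what a row does not reach only later rows make up. A row lasts 1/8 s, in which the tool goes at most 62.5 mm and 10.7 degrees, less where a joint would pass 70% of its speed; a pose out of reach is approached as far as the arm can. A call with a gripper value outside its range is refused whole. The fingers move at their own pace and stop on an object; the grip force is fixed at half the most. Time passes only in rows, so rows that repeat a pose let the fingers close. It gives the time, the measured TCP pose, the force, the opening and the grip force at its end, in the units of the state.
- sense(): the state, without advancing time (a new reading comes with each control period).
- camera(name): name is "scene" or "top"; returns a dict with "image" (400x640x3 uint8, red, green, blue), "z_map" (400x640 float32, m along the optical axis (not along the pixel's ray), 0 where there is no reading), "fx", "fy", "cx", "cy" (pixels), "D" ([k1, k2, p1, p2, k3] as OpenCV has them; the pictures are not rectified), "extrinsics" (4x4, takes a point from camera to world coordinates). Camera axes: x right, y down, z forward; pixel columns grow to the right and rows downward; lengths in m; the calibration is good to about 2 mm. A picture is of the moment at which its call begins.
- arm.sign_off(): hands the job in; it is judged then, once.
Trained networks look in a picture, given as the dict that the camera call returned (one of the last four; its "shot" number tells which), for a name from the list of things; names that differ only in an ending like _2 or _b are one class to them, and where a whole thing is asked for, a point or a joint stands for the part that bears it (a point fixed in the world has none). Each returns a list of dicts, best first, with "p" (0 to 1); they miss things now and then, are a little off and sometimes report something else, mostly with a low value. They report only what shows in the picture. A call takes as long as a camera call. They do not tell look-alikes from the thing itself.
- look_for(picture, thing): "centre" ([x, y, z] in m, in the coordinates of the camera as it stood for that picture, good to about 4 mm: the middle of the surface that is visible of it).
The state is a dict: "time_s": time; "joint_positions": joint angles; "qvel": joint speeds; "effort": joint torques, N m; "ee_pos": TCP position; "orientation": TCP orientation; "force": force on the tool from outside, world axes, zero at the start; "wrist_torque": the same for the moment, N m; "width": opening from 0.0 (shut) to 1.0 (fully open); "grip_force": force on a finger pad.
Only numpy, scipy, OpenCV 4.12 (cv2) and the standard library are available. Lean on these libraries where they do the work, as an engineer would, in place of code of your own. Each camera call takes 0.05 s, during which the arm holds its last target. There are 200 camera calls.

## Working session

There is one attempt and no reset: what is moved stays moved. The work goes in short steps, Python scripts to look and compute and a tool call to move; the robot and the scene stay as the last step left them, time stands still between calls to the robot, and variables do not carry over. Pictures are saved under pics/ and viewed, at most 14 in all, crops included, and the job is handed in when it is done.

Besides the shell and the picture viewer there is one more tool, called after "Request:" as name(argument=value, ...), one argument or row to a line, values as JSON. apply_moves: Moves the arm, as the interface text tells. Its arguments: {"type":"object","properties":{"deltas":{"type":"array"}},"required":["deltas"]}

```bash
mkdir -p pics
cat > h.py <<'E'
import numpy as np, cv2
from station import sense, camera, arm, look_for
def world(c):
    h,w=c["z_map"].shape
    u,v=np.meshgrid(np.arange(w),np.arange(h))
    K=np.array([[c["fx"],0,c["cx"]],[0,c["fy"],c["cy"]],[0,0,1.]])
    n=cv2.undistortPoints(np.stack([u,v],-1).reshape(-1,1,2).astype(np.float32),K,np.array(c["D"],float)).reshape(h,w,2)
    z=c["z_map"]; P=np.dstack([n[...,0]*z,n[...,1]*z,z])
    E=np.array(c["extrinsics"]); W=P@E[:3,:3].T+E[:3,3]; W[z==0]=np.nan
    return W
def find(c,t):
    E=np.array(c["extrinsics"]); K=np.array([[c["fx"],0,c["cx"]],[0,c["fy"],c["cy"]],[0,0,1.]])
    for d in look_for(c,t)[:4]:
        p=np.array(d["centre"],float)
        px=cv2.projectPoints(p.reshape(1,3),np.zeros(3),np.zeros(3),K,np.array(c["D"],float))[0].ravel()
        print(t,round(d["p"],2),np.round(E[:3,:3]@p+E[:3,3],3),px.round())
def save(c,n): cv2.imwrite(f"pics/{n}.png",c["image"][...,::-1])
E
python3 - <<'E'
from h import *
s=sense(); print(s["ee_pos"],s["orientation"],s["time_s"])
for n in("top","scene"):
    c=camera(n); save(c,n+"0"); print(n,np.round(c["extrinsics"],3).tolist(),c["fx"])
    np.savez(n+"0.npz",W=world(c),im=c["image"])
    for t in"board_mid heatsink_mid fan_mid filter_mid blue_stand_top red_stand_top spare_fan_mid jar_mid".split(): find(c,t)
E
```

```text
[ 0.16289157 -0.7060076   0.2304163 ] [-3.11996015e+00 -3.55276542e-01  4.80443738e-04] 0.0
top [[-0.009, -0.993, 0.12, 0.38], [-1.0, 0.011, 0.016, -0.012], [-0.018, -0.12, -0.993, 0.964], [0.0, 0.0, 0.0, 1.0]] 400.5763791034513
board_mid 0.94 [ 0.636 -0.138  0.017] [383. 140.]
board_mid 0.56 [0.506 0.39  0.016] [165. 195.]
heatsink_mid 0.67 [ 0.381 -0.301  0.026] [457. 245.]
heatsink_mid 0.17 [ 0.51  -0.409  0.033] [501. 189.]
fan_mid 0.69 [ 0.441 -0.122  0.018] [379. 220.]
fan_mid 0.56 [ 0.347 -0.117  0.021] [378. 261.]
filter_mid 0.86 [0.51  0.391 0.019] [164. 193.]
filter_mid 0.84 [0.403 0.406 0.016] [157. 238.]
blue_stand_top 0.7 [ 0.512 -0.408  0.036] [501. 188.]
red_stand_top 0.87 [0.352 0.269 0.031] [211. 260.]
spare_fan_mid 0.64 [0.441 0.118 0.021] [277. 221.]
spare_fan_mid 0.15 [ 0.51  -0.408  0.034] [501. 189.]
jar_mid 0.85 [0.644 0.148 0.06 ] [263. 133.]
scene [[-0.507, 0.522, -0.686, 1.305], [0.862, 0.312, -0.399, 0.478], [0.006, -0.793, -0.609, 0.752], [0.0, 0.0, 0.0, 1.0]] 484.11670847065494
board_mid 0.74 [ 0.649 -0.13   0.018] [235. 226.]
heatsink_mid 0.58 [ 0.396 -0.3    0.024] [243. 156.]
fan_mid 0.7 [ 0.452 -0.122  0.012] [284. 187.]
fan_mid 0.61 [ 0.351 -0.111  0.016] [307. 169.]
fan_mid 0.55 [ 0.447 -0.009  0.016] [322. 198.]
filter_mid 0.77 [0.414 0.401 0.014] [485. 247.]
filter_mid 0.75 [ 0.393 -0.295  0.02 ] [245. 157.]
filter_mid 0.72 [0.513 0.395 0.015] [470. 272.]
blue_stand_top 0.94 [ 0.529 -0.406  0.01 ] [184. 171.]
blue_stand_top 0.46 [0.672 0.153 0.041] [336. 269.]
red_stand_top 0.66 [ 0.396 -0.296  0.02 ] [244. 157.]
red_stand_top 0.57 [0.375 0.276 0.007] [438. 222.]
spare_fan_mid 0.83 [0.45  0.119 0.016] [367. 215.]
jar_mid 0.8 [0.671 0.154 0.038] [336. 270.]
```

View pics/top0.png

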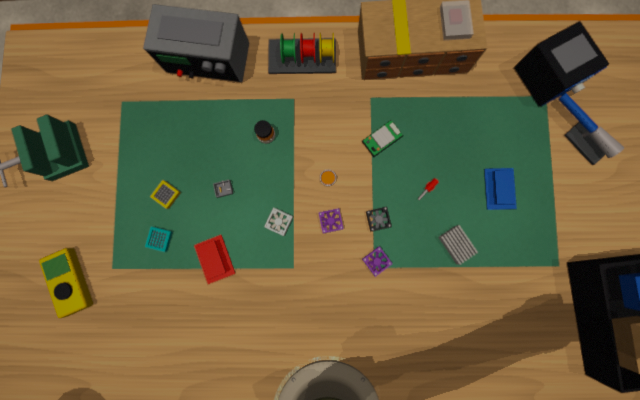

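View pics/scene0.png

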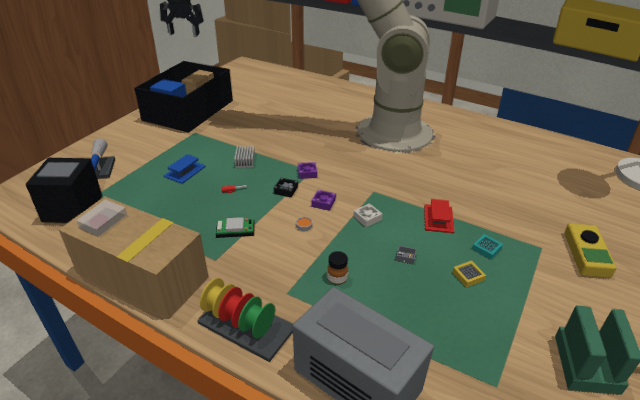

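The top view shows the board at (383,139), heat sink (459,244), black fan (379,219), yellow filter (165,194), blue stand (501,188), white fan (278,222) and jar (264,131). Purple fans are at (331,221) and (376,261), and the turquoise frame is at (158,238). The scene view agrees. Next I measure poses from the height map.

```bash
cat >> h.py <<'E'
def rect(W,x,y,lo,hi,r=.06):
    d=W[(abs(W[...,0]-x)<r)&(abs(W[...,1]-y)<r)&(W[...,2]>lo)&(W[...,2]<hi)]
    # largest cluster on a 1 mm grid
    g=np.zeros((200,200),np.uint8); ij=((d[:,:2]-[x-.1,y-.1])*1000).astype(int); g[ij[:,0],ij[:,1]]=1
    n,l,st,_=cv2.connectedComponentsWithStats(cv2.dilate(g,np.ones((5,5))))
    lab=l[ij[:,0],ij[:,1]]; k=1+np.argmax(st[1:,4]); d=d[lab==k]
    (cx,cy),(a,b),t=cv2.minAreaRect((d[:,:2]*1000).astype(np.float32))
    if a<b: a,b,t=b,a,t+90
    return np.round([cx,cy,a,b,(t+90)%180-90],1),np.round(np.percentile(d[:,2],[5,50,95])*1000,1),len(d)
E
python3 - <<'E'
from h import *
for f in("top0","scene0"):
    W=np.load(f+".npz")["W"]
    for n,x,y,lo,hi in[("board",.64,-.135,.008,.03),("sink",.388,-.3,.012,.04),("fan",.445,-.122,.010,.03),("filter",.507,.391,.008,.03),("blue",.517,-.407,.022,.045),("spare",.445,.118,.01,.03)]:
        print(f,n,*rect(W,x,y,lo,hi))
E
```

```text
top0 board [ 641.5 -136.4   90.6   50.2  -55. ] [10.4 17.9 24.8] 745
top0 sink [ 381.5 -304.2   73.7   51.4   32.4] [14.4 27.6 32.7] 730
top0 fan [ 443.7 -121.4   50.3   50.   -77.9] [11.1 19.3 23.2] 357
top0 filter [508.6 391.8  52.5  50.5  53.7] [11.1 15.4 19.3] 460
top0 blue [ 5.150e+02 -4.174e+02  8.090e+01  4.570e+01  5.000e-01] [29.6 32.9 35.8] 685
top0 spare [439.7 115.9  50.2  50.   64.4] [11.3 19.6 23.8] 355
scene0 board [ 645.  -133.2   91.    53.2  -55.6] [ 9.2 15.9 22.8] 583
scene0 sink [ 383.8 -303.3   81.8   50.7   32.2] [13.1 26.6 31.2] 275
scene0 fan [ 446.6 -121.7   56.3   52.1   12.2] [10.8 16.9 21.2] 265
scene0 filter [511.  392.9  55.8  52.6 -34.8] [10.  14.1 17.7] 472
scene0 blue [ 518.2 -415.1   84.1   47.7    2.7] [25.4 29.5 31.9] 294
scene0 spare [442.7 115.2  53.8  53.7  66.9] [11.3 17.  21.1] 314
```

Request:
apply_moves(
  deltas=[
    {"dp":[480,571,-130],"spin":11.2,"grip":70},
    {"dp":[480,571,-130],"spin":11.2,"grip":70},
    {"dp":[480,571,-130],"spin":11.2,"grip":70},
    {"dp":[480,571,-130],"spin":11.2,"grip":70},
    {"dp":[480,571,-130],"spin":11.2,"grip":70},
    {"dp":[480,571,-130],"spin":11.2,"grip":70},
    {"dp":[480,571,-130],"spin":11.2,"grip":70},
    {"dp":[480,571,-130],"spin":11.2,"grip":70},
    {"dp":[480,571,-130],"spin":11.2,"grip":70},
    {"dp":[480,571,-130],"spin":11.2,"grip":70},
    {"dp":[480,571,-130],"spin":11.2,"grip":70},
    {"dp":[480,571,-130],"spin":11.2,"grip":70},
    {"dp":[480,571,-130],"spin":11.2,"grip":70},
    {"dp":[480,571,-130],"spin":11.2,"grip":70},
    {"dp":[480,571,-130],"spin":11.2,"grip":70},
    {"dp":[480,571,-130],"spin":11.2,"grip":70},
    {"dp":[480,571,-130],"spin":11.2,"grip":70},
    {"dp":[480,571,-130],"spin":11.2,"grip":70},
  ],
)

```text
time_s: 3.15
ee_pos: [0.6429, -0.136, 0.1015]
orientation: [1.452, 2.786, -0.0]
force: [0.4, 0.6, -0.4]
width: 0.819
grip_force: 0.0
```

Request:
apply_moves(
  deltas=[
    {"dp":[0,0,-50],"spin":0,"grip":70},
    {"dp":[0,0,-85],"spin":0,"grip":70},
    {"dp":[0,0,-95],"spin":0,"grip":70},
    {"dp":[0,0,-101],"spin":0,"grip":70},
    {"dp":[0,0,-101],"spin":0,"grip":70},
    {"dp":[0,0,-101],"spin":0,"grip":40},
    {"dp":[0,0,-101],"spin":0,"grip":40},
    {"dp":[0,0,-101],"spin":0,"grip":40},
    {"dp":[0,0,-101],"spin":0,"grip":40},
    {"dp":[0,0,-101],"spin":0,"grip":40},
  ],
)

```text
time_s: 4.4
ee_pos: [0.6437, -0.1356, 0.0019]
orientation: [1.45, 2.785, 0.0]
force: [-0.7, 0.2, 8.0]
width: 0.562
grip_force: 61.3
```

Run:
```python
from h import *
c=camera("scene"); cv2.imwrite("pics/g1.png",cv2.resize(c["image"][140:300,140:380,::-1],None,fx=3,fy=3))
```

```text
(no output)
```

View pics/g1.png

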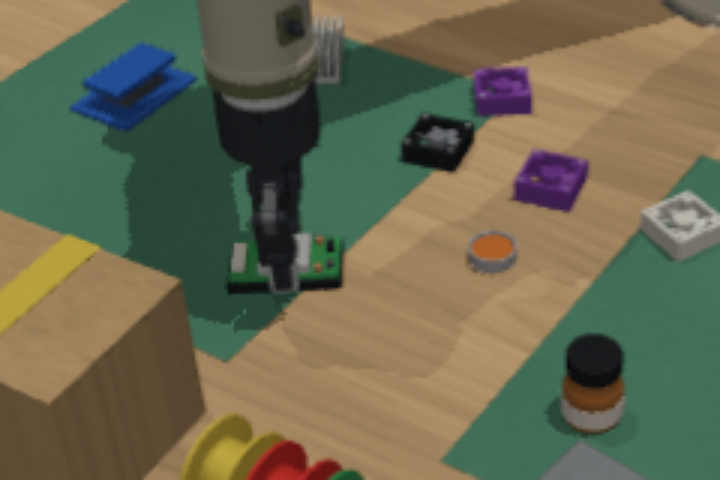

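The picture shows the board held across its 50 mm sides, with the gripper at about (280,265) in the crop. I lift it and carry it over the blue stand.

Request:
apply_moves(
  deltas=[
    {"dp":[0,0,50],"spin":0,"grip":40},
    {"dp":[0,0,110],"spin":0,"grip":40},
    {"dp":[-126,-281,110],"spin":-12.4,"grip":40},
    {"dp":[-126,-281,110],"spin":-12.4,"grip":40},
    {"dp":[-126,-281,110],"spin":-12.4,"grip":40},
    {"dp":[-126,-281,110],"spin":-12.4,"grip":40},
    {"dp":[-126,-281,110],"spin":-12.4,"grip":40},
    {"dp":[-126,-281,110],"spin":-12.4,"grip":40},
    {"dp":[-126,-281,110],"spin":-12.4,"grip":40},
    {"dp":[-126,-281,110],"spin":-12.4,"grip":40},
    {"dp":[-126,-281,110],"spin":-12.4,"grip":40},
    {"dp":[-126,-281,110],"spin":-12.4,"grip":40},
    {"dp":[-126,-281,110],"spin":-12.4,"grip":40},
    {"dp":[-126,-281,110],"spin":-12.4,"grip":40},
    {"dp":[-126,-281,110],"spin":-12.4,"grip":40},
    {"dp":[-126,-281,110],"spin":-12.4,"grip":40},
    {"dp":[-126,-281,110],"spin":-12.4,"grip":40},
    {"dp":[-126,-281,60],"spin":-12.4,"grip":40},
    {"dp":[-126,-281,55],"spin":-12.4,"grip":40},
    {"dp":[-126,-281,55],"spin":-12.4,"grip":40},
  ],
)

```text
time_s: 6.95
ee_pos: [0.5169, -0.4166, 0.0555]
orientation: [-3.141, -0.027, 0.001]
force: [0.3, -0.1, -0.5]
width: 0.556
grip_force: 62.7
```

Run:
```python
from h import *
c=camera("scene"); cv2.imwrite("pics/p1.png",cv2.resize(c["image"][60:220,90:330,::-1],None,fx=3,fy=3))
W=world(c)
for t in"board_mid",: find(c,t)
print(rect(W,.52,-.416,.055,.09,.07))
im=c["image"].astype(int); g=(im[...,1]>1.3*im[...,0])&(im[...,1]>1.3*im[...,2])
V=W.copy(); V[~g]=np.nan
print(rect(V,.52,-.416,.045,.10,.07))
```

```text
board_mid 0.76 [ 0.538 -0.408  0.071] [178. 154.]
(array([ 534.2, -417. ,   78.4,   68. ,   75.2]), array([57.5, 69.6, 85.7]), 423)
(array([ 546.5, -412.5,   48.6,   31.4,  -87.8]), array([61.4, 65.2, 67.7]), 82)
```

View pics/p1.png

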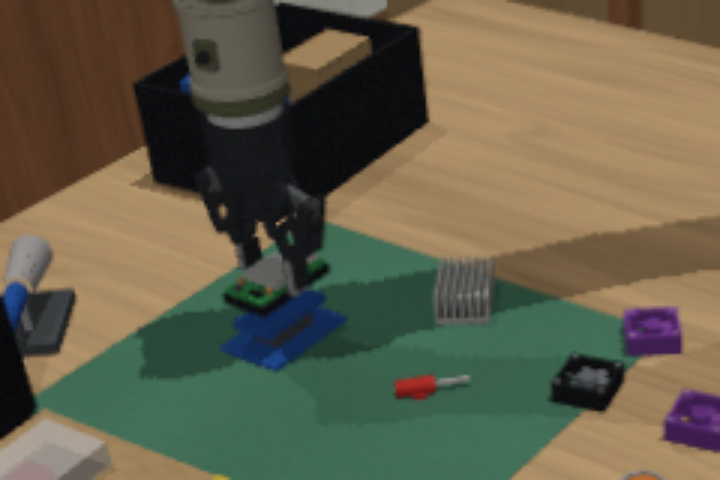

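The crop shows the board above the blue stand, long sides along it, at about (275,280). I lower and release it.

Request:
apply_moves(
  deltas=[
    {"dp":[0,0,-12],"spin":0,"grip":40},
    {"dp":[0,0,-17],"spin":0,"grip":40},
    {"dp":[0,0,-20],"spin":0,"grip":40},
    {"dp":[0,0,-21],"spin":0,"grip":40},
    {"dp":[0,0,-21],"spin":0,"grip":40},
    {"dp":[0,0,-21],"spin":0,"grip":65},
    {"dp":[0,0,-21],"spin":0,"grip":70},
    {"dp":[0,0,-21],"spin":0,"grip":70},
    {"dp":[0,0,-21],"spin":0,"grip":70},
    {"dp":[0,0,20],"spin":0,"grip":70},
    {"dp":[0,0,80],"spin":0,"grip":70},
    {"dp":[-134,112,80],"spin":3.1,"grip":70},
    {"dp":[-134,112,80],"spin":3.1,"grip":70},
    {"dp":[-134,112,80],"spin":3.1,"grip":70},
    {"dp":[-134,112,80],"spin":3.1,"grip":70},
    {"dp":[-134,112,80],"spin":3.1,"grip":70},
    {"dp":[-134,112,80],"spin":3.1,"grip":70},
    {"dp":[-134,112,80],"spin":3.1,"grip":70},
  ],
)

```text
time_s: 9.3
ee_pos: [0.3838, -0.3049, 0.1351]
orientation: [3.02, 0.865, 0.0]
force: [-0.1, 0.1, -0.1]
width: 0.824
grip_force: 0.0
```

Run:
```python
from h import *
for n in("top","scene"):
    c=camera(n); W=world(c); find(c,"board_mid")
    if n=="scene": cv2.imwrite("pics/p2.png",cv2.resize(c["image"][60:220,90:330,::-1],None,fx=3,fy=3))
    print(n,"board",*rect(W,.517,-.416,.038,.07,.07)); print(n,"spreader",*rect(W,.517,-.416,.0505,.07,.07))
    print(n,"sink",*rect(W,.383,-.304,.012,.035,.05))
```

```text
top board [ 514.3 -414.6   90.3   51.5    1.6] [42.2 49.5 56.8] 876
top spreader [ 524.4 -414.5   59.5   45.7   -1.8] [51.8 54.7 57.4] 346
top sink [ 389.7 -299.6   55.8   50.1   32.3] [14.3 27.8 32.9] 502
board_mid 0.77 [ 0.527 -0.405  0.046] [182. 160.]
board_mid 0.61 [0.512 0.392 0.016] [468. 271.]
scene board [ 520.3 -414.    89.9   54.1    2.4] [39.  46.7 53.5] 387
scene spreader [ 519.3 -413.8   45.4   39.8  -81.3] [50.9 52.  54.1] 102
scene sink [ 384.4 -303.2   81.8   51.1   32.6] [13.5 26.  31.7] 270
```

View pics/p2.png

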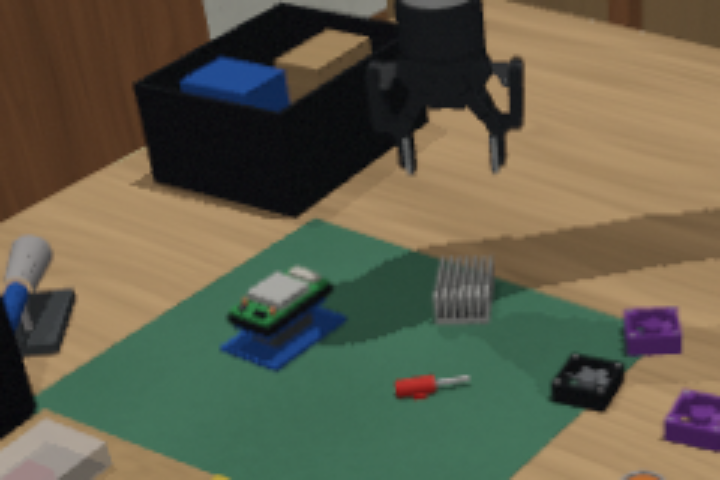

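The crop shows the board lying level on the stand at (280,295), centred within about 1 mm. Now the heat sink.

Request:
apply_moves(
  deltas=[
    {"dp":[-1,1,-50],"spin":0,"grip":70},
    {"dp":[-1,1,-90],"spin":0,"grip":70},
    {"dp":[-1,1,-120],"spin":0,"grip":70},
    {"dp":[-1,1,-131],"spin":0,"grip":70},
    {"dp":[-1,1,-131],"spin":0,"grip":70},
    {"dp":[-1,1,-131],"spin":0,"grip":40},
    {"dp":[-1,1,-131],"spin":0,"grip":40},
    {"dp":[-1,1,-131],"spin":0,"grip":40},
    {"dp":[-1,1,-131],"spin":0,"grip":40},
    {"dp":[-1,1,-131],"spin":0,"grip":40},
    {"dp":[-1,1,-80],"spin":0,"grip":40},
    {"dp":[-1,1,-20],"spin":0,"grip":40},
  ],
)

```text
time_s: 11.0
ee_pos: [0.3815, -0.3031, 0.1164]
orientation: [-3.019, -0.866, 0.002]
force: [1.0, -1.5, -2.0]
width: 0.574
grip_force: 63.4
```

Request:
apply_moves(
  deltas=[
    {"dp":[135,-112,0],"spin":-3.1,"grip":40},
    {"dp":[135,-112,0],"spin":-3.1,"grip":40},
    {"dp":[135,-112,0],"spin":-3.1,"grip":40},
    {"dp":[135,-112,0],"spin":-3.1,"grip":40},
    {"dp":[135,-112,0],"spin":-3.1,"grip":40},
    {"dp":[135,-112,0],"spin":-3.1,"grip":40},
    {"dp":[135,-112,-30],"spin":-3.1,"grip":40},
    {"dp":[135,-112,-40],"spin":-3.1,"grip":40},
    {"dp":[135,-112,-40],"spin":-3.1,"grip":40},
  ],
)

```text
time_s: 12.12
ee_pos: [0.5163, -0.415, 0.0749]
orientation: [-3.14, -0.027, 0.002]
force: [-0.2, 0.6, -2.1]
width: 0.57
grip_force: 63.6
```

Run:
```python
from h import *
c=camera("scene"); W=world(c)
cv2.imwrite("pics/p3.png",cv2.resize(c["image"][100:200,120:270,::-1],None,fx=5,fy=5))
```

```text
(no output)
```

View pics/p3.png

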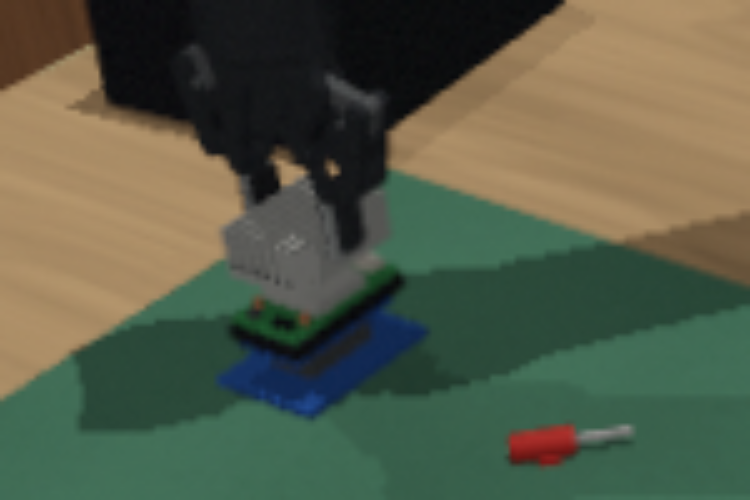

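The crop shows the heat sink aligned and level just above the board at (305,245). I lower, release, and go on to the black fan.

Request:
apply_moves(
  deltas=[
    {"dp":[0,0,-8],"spin":0,"grip":40},
    {"dp":[0,0,-13],"spin":0,"grip":40},
    {"dp":[0,0,-16],"spin":0,"grip":40},
    {"dp":[0,0,-17],"spin":0,"grip":40},
    {"dp":[0,0,-17],"spin":0,"grip":40},
    {"dp":[0,0,-17],"spin":0,"grip":65},
    {"dp":[0,0,-17],"spin":0,"grip":70},
    {"dp":[0,0,-17],"spin":0,"grip":70},
    {"dp":[0,0,-17],"spin":0,"grip":70},
    {"dp":[0,0,20],"spin":0,"grip":70},
    {"dp":[0,0,80],"spin":0,"grip":70},
    {"dp":[-72,294,60],"spin":1.1,"grip":65},
    {"dp":[-72,294,60],"spin":1.1,"grip":65},
    {"dp":[-72,294,60],"spin":1.1,"grip":65},
    {"dp":[-72,294,60],"spin":1.1,"grip":65},
    {"dp":[-72,294,60],"spin":1.1,"grip":65},
    {"dp":[-72,294,60],"spin":1.1,"grip":65},
    {"dp":[-72,294,60],"spin":1.1,"grip":65},
    {"dp":[-72,294,60],"spin":1.1,"grip":65},
    {"dp":[-72,294,60],"spin":1.1,"grip":65},
  ],
)

```text
time_s: 14.68
ee_pos: [0.4452, -0.1226, 0.1353]
orientation: [3.124, 0.325, 0.0]
force: [0.3, -0.8, 0.6]
width: 0.762
grip_force: 0.0
```

Run:
```python
from h import *
for n in("top","scene"):
    c=camera(n); W=world(c); find(c,"heatsink_mid")
    if n=="scene": cv2.imwrite("pics/p4.png",cv2.resize(c["image"][100:240,120:330,::-1],None,fx=3.5,fy=3.5))
    print(n,"sink",*rect(W,.517,-.415,.065,.095,.07))
```

```text
heatsink_mid 0.88 [ 0.514 -0.413  0.083] [512. 184.]
top sink [ 514.6 -414.6   76.8   54.2    1.2] [71.4 82.  86.7] 917
heatsink_mid 0.66 [ 0.526 -0.407  0.076] [181. 150.]
scene sink [ 517.3 -412.    81.5   57.     0.6] [67.3 80.  83.8] 444
```

View pics/p4.png

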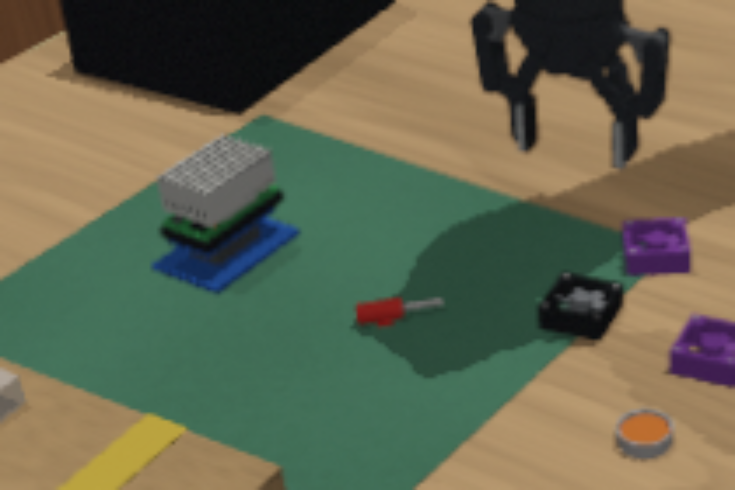

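The crop shows the sink level on the board at (215,180), centred and parallel. Now I grip the black fan at (580,303).

Request:
apply_moves(
  deltas=[
    {"dp":[0,0,-55],"spin":0,"grip":65},
    {"dp":[0,0,-95],"spin":0,"grip":65},
    {"dp":[0,0,-122],"spin":0,"grip":65},
    {"dp":[0,0,-132],"spin":0,"grip":65},
    {"dp":[0,0,-132],"spin":0,"grip":65},
    {"dp":[0,0,-132],"spin":0,"grip":40},
    {"dp":[0,0,-132],"spin":0,"grip":40},
    {"dp":[0,0,-132],"spin":0,"grip":40},
    {"dp":[0,0,-132],"spin":0,"grip":40},
    {"dp":[0,0,-132],"spin":0,"grip":40},
    {"dp":[0,0,-80],"spin":0,"grip":40},
    {"dp":[0,0,-20],"spin":0,"grip":40},
    {"dp":[0,0,10],"spin":0,"grip":40},
  ],
)

```text
time_s: 16.5
ee_pos: [0.4455, -0.1218, 0.1479]
orientation: [3.124, 0.327, 0.004]
force: [0.1, -0.8, 0.3]
width: 0.567
grip_force: 64.5
```

Request:
apply_moves(
  deltas=[
    {"dp":[72,-294,0],"spin":-1.1,"grip":40},
    {"dp":[72,-294,0],"spin":-1.1,"grip":40},
    {"dp":[72,-294,0],"spin":-1.1,"grip":40},
    {"dp":[72,-294,0],"spin":-1.1,"grip":40},
    {"dp":[72,-294,0],"spin":-1.1,"grip":40},
    {"dp":[72,-294,0],"spin":-1.1,"grip":40},
    {"dp":[72,-294,0],"spin":-1.1,"grip":40},
    {"dp":[72,-294,0],"spin":-1.1,"grip":40},
    {"dp":[72,-294,-30],"spin":-1.1,"grip":40},
    {"dp":[72,-294,-44],"spin":-1.1,"grip":40},
    {"dp":[72,-294,-44],"spin":-1.1,"grip":40},
  ],
)

```text
time_s: 17.88
ee_pos: [0.5167, -0.4144, 0.1005]
orientation: [-3.14, -0.029, 0.003]
force: [-0.4, -0.8, -0.7]
width: 0.566
grip_force: 64.4
```

Run:
```python
from h import *
c=camera("scene")
cv2.imwrite("pics/p5.png",cv2.resize(c["image"][80:200,110:260,::-1],None,fx=5,fy=5))
```

```text
(no output)
```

View pics/p5.png

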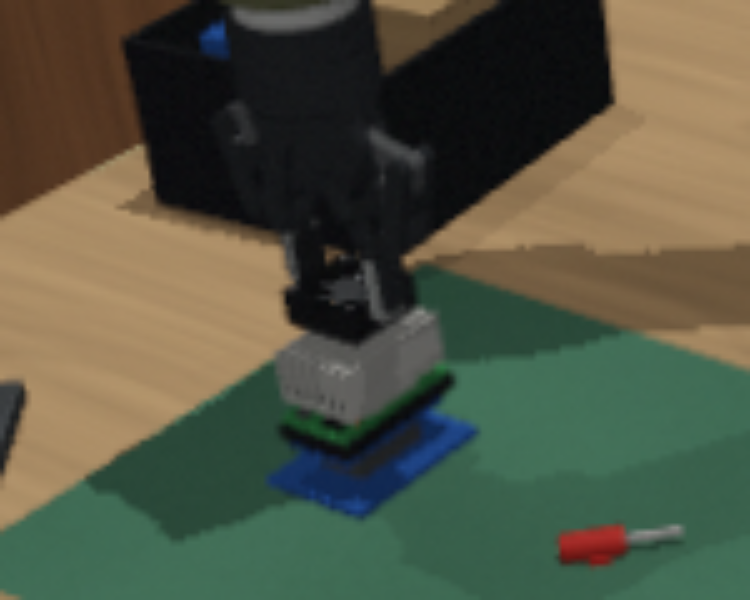

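The crop shows the fan level and aligned just above the sink at (345,300). I lower and release it.

Request:
apply_moves(
  deltas=[
    {"dp":[0,0,-7],"spin":0,"grip":40},
    {"dp":[0,0,-11],"spin":0,"grip":40},
    {"dp":[0,0,-13],"spin":0,"grip":40},
    {"dp":[0,0,-14],"spin":0,"grip":40},
    {"dp":[0,0,-14],"spin":0,"grip":40},
    {"dp":[0,0,-14],"spin":0,"grip":65},
    {"dp":[0,0,-14],"spin":0,"grip":70},
    {"dp":[0,0,-14],"spin":0,"grip":70},
    {"dp":[0,0,-14],"spin":0,"grip":70},
    {"dp":[0,0,20],"spin":0,"grip":70},
    {"dp":[0,0,80],"spin":0,"grip":70},
  ],
)

```text
time_s: 19.3
ee_pos: [0.5159, -0.4148, 0.1802]
orientation: [-3.138, -0.028, 0.006]
force: [1.0, -1.2, 0.2]
width: 0.821
grip_force: 0.0
```

Request:
apply_moves(
  deltas=[
    {"dp":[-7,807,-40],"spin":14.3,"grip":70},
    {"dp":[-7,807,-40],"spin":14.3,"grip":70},
    {"dp":[-7,807,-40],"spin":14.3,"grip":70},
    {"dp":[-7,807,-40],"spin":14.3,"grip":70},
    {"dp":[-7,807,-40],"spin":14.3,"grip":70},
    {"dp":[-7,807,-40],"spin":14.3,"grip":70},
    {"dp":[-7,807,-40],"spin":14.3,"grip":70},
    {"dp":[-7,807,-40],"spin":14.3,"grip":70},
    {"dp":[-7,807,-40],"spin":14.3,"grip":70},
    {"dp":[-7,807,-40],"spin":14.3,"grip":70},
    {"dp":[-7,807,-40],"spin":14.3,"grip":70},
    {"dp":[-7,807,-40],"spin":14.3,"grip":70},
    {"dp":[-7,807,-40],"spin":14.3,"grip":70},
    {"dp":[-7,807,-40],"spin":14.3,"grip":70},
    {"dp":[-7,807,-40],"spin":14.3,"grip":70},
    {"dp":[-7,807,-40],"spin":14.3,"grip":70},
    {"dp":[-7,807,-40],"spin":14.3,"grip":70},
    {"dp":[-7,807,-40],"spin":14.3,"grip":70},
    {"dp":[-7,807,-40],"spin":14.3,"grip":70},
    {"dp":[-7,807,-40],"spin":14.3,"grip":70},
  ],
)

```text
time_s: 21.8
ee_pos: [0.5101, 0.3915, 0.1414]
orientation: [0.971, 2.987, 0.0]
force: [0.4, 0.6, -0.3]
width: 0.816
grip_force: 0.0
```

Run:
```python
from h import *
for n in("top","scene"):
    c=camera(n); W=world(c)
    if n=="scene": a=c["image"][80:200,110:260]; b=c["image"][180:300,400:550]; cv2.imwrite("pics/p6.png",cv2.resize(np.hstack([a,b])[...,::-1],None,fx=2.6,fy=2.6))
    print(n,"fan",*rect(W,.517,-.415,.09,.115,.07)); print(n,"filter",*rect(W,.51,.392,.006,.03,.05))
```

```text
top fan [ 515.4 -414.5   52.4   50.8  -89. ] [ 92.7 102.2 106.9] 544
top filter [508.4 391.4  54.1  50.5  53.5] [10.3 15.  19.8] 438
scene fan [ 519.4 -412.7   56.2   54.5   89.9] [ 91.7  99.  103.9] 282
scene filter [511.1 393.2  54.6  53.  -35. ] [ 8.  14.1 17.6] 489
```

View pics/p6.png

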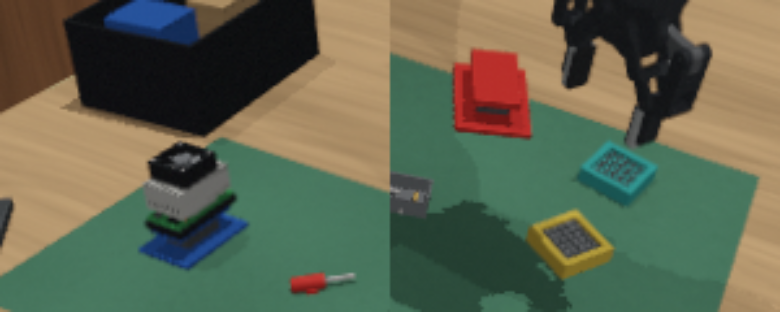

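The left crop shows the fan flat and centred on the sink at (182,165). The right crop shows the yellow filter at (570,243), clear of the turquoise one. I grip the yellow filter.

Request:
apply_moves(
  deltas=[
    {"dp":[0,0,-55],"spin":0,"grip":70},
    {"dp":[0,0,-105],"spin":0,"grip":70},
    {"dp":[0,0,-130],"spin":0,"grip":70},
    {"dp":[0,0,-139],"spin":0,"grip":70},
    {"dp":[0,0,-139],"spin":0,"grip":70},
    {"dp":[0,0,-139],"spin":0,"grip":40},
    {"dp":[0,0,-139],"spin":0,"grip":40},
    {"dp":[0,0,-139],"spin":0,"grip":40},
    {"dp":[0,0,-139],"spin":0,"grip":40},
    {"dp":[0,0,-139],"spin":0,"grip":40},
    {"dp":[0,0,-90],"spin":0,"grip":40},
    {"dp":[0,0,-30],"spin":0,"grip":40},
    {"dp":[0,0,30],"spin":0,"grip":40},
  ],
)

```text
time_s: 23.52
ee_pos: [0.5099, 0.3915, 0.1739]
orientation: [0.97, 2.988, 0.001]
force: [1.4, 0.5, -0.1]
width: 0.564
grip_force: 62.2
```

Request:
apply_moves(
  deltas=[
    {"dp":[7,-806,0],"spin":-5.3,"grip":40},
    {"dp":[7,-806,0],"spin":-5.3,"grip":40},
    {"dp":[7,-806,0],"spin":-5.3,"grip":40},
    {"dp":[7,-806,0],"spin":-5.3,"grip":40},
    {"dp":[7,-806,0],"spin":-5.3,"grip":40},
    {"dp":[7,-806,0],"spin":-5.3,"grip":40},
    {"dp":[7,-806,0],"spin":-5.3,"grip":40},
    {"dp":[7,-806,0],"spin":-5.3,"grip":40},
    {"dp":[7,-806,0],"spin":-5.3,"grip":40},
    {"dp":[7,-806,0],"spin":-5.3,"grip":40},
    {"dp":[7,-806,0],"spin":-5.3,"grip":40},
    {"dp":[7,-806,0],"spin":-5.3,"grip":40},
    {"dp":[7,-806,0],"spin":-5.3,"grip":40},
    {"dp":[7,-806,0],"spin":-5.3,"grip":40},
    {"dp":[7,-806,0],"spin":-5.3,"grip":40},
    {"dp":[7,-806,0],"spin":-5.3,"grip":40},
    {"dp":[7,-806,0],"spin":-5.3,"grip":40},
    {"dp":[7,-806,-35],"spin":-5.3,"grip":40},
    {"dp":[7,-806,-50],"spin":-5.3,"grip":40},
    {"dp":[7,-806,-50],"spin":-5.3,"grip":40},
  ],
)

```text
time_s: 26.02
ee_pos: [0.5167, -0.4138, 0.1205]
orientation: [-2.2, -2.24, 0.0]
force: [0.4, -0.8, 1.3]
width: 0.562
grip_force: 62.2
```

Run:
```python
from h import *
c=camera("scene")
cv2.imwrite("pics/p7.png",cv2.resize(c["image"][80:200,110:260,::-1],None,fx=5,fy=5))
```

```text
(no output)
```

View pics/p7.png

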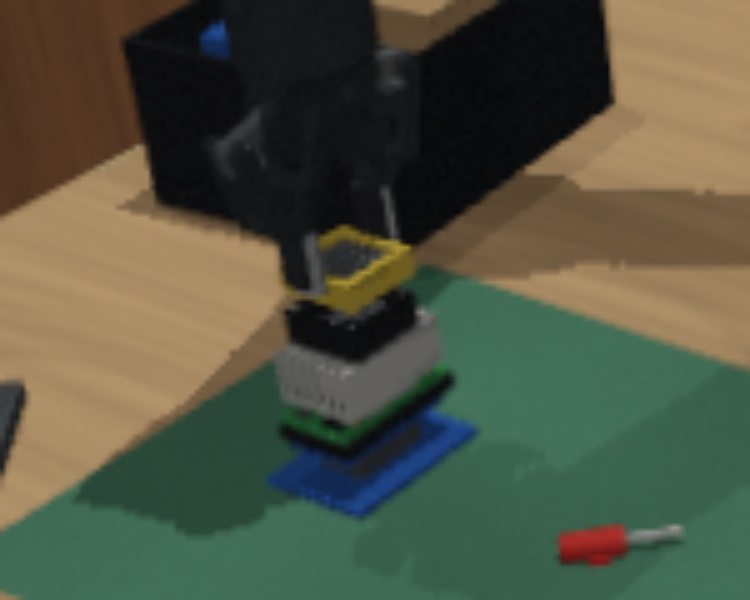

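The crop shows the filter aligned just above the fan at (345,265). I lower, release and back off.

Request:
apply_moves(
  deltas=[
    {"dp":[0,0,-8],"spin":0,"grip":40},
    {"dp":[0,0,-12],"spin":0,"grip":40},
    {"dp":[0,0,-14],"spin":0,"grip":40},
    {"dp":[0,0,-15],"spin":0,"grip":40},
    {"dp":[0,0,-15],"spin":0,"grip":40},
    {"dp":[0,0,-15],"spin":0,"grip":65},
    {"dp":[0,0,-15],"spin":0,"grip":70},
    {"dp":[0,0,-15],"spin":0,"grip":70},
    {"dp":[0,0,-15],"spin":0,"grip":70},
    {"dp":[0,0,20],"spin":0,"grip":70},
    {"dp":[0,0,70],"spin":0,"grip":70},
    {"dp":[-100,100,90],"spin":0,"grip":70},
    {"dp":[-100,150,90],"spin":0,"grip":70},
    {"dp":[-100,150,90],"spin":0,"grip":70},
    {"dp":[-100,150,90],"spin":0,"grip":70},
    {"dp":[-100,150,90],"spin":0,"grip":70},
  ],
)

```text
time_s: 28.08
ee_pos: [0.4174, -0.265, 0.2116]
orientation: [2.201, 2.24, -0.0]
force: [-0.4, 0.5, 0.3]
width: 0.818
grip_force: 0.0
```

Run:
```python
from h import *
for n in("top","scene"):
    c=camera(n); W=world(c)
    if n=="scene": cv2.imwrite("pics/p8.png",cv2.resize(c["image"][80:200,110:260,::-1],None,fx=5,fy=5))
    print(n,"filter",*rect(W,.517,-.415,.108,.14,.06))
```

```text
top filter [ 520.6 -411.2   49.9   40.3   89.8] [111.8 119.2 122.6] 232
scene filter [ 518.1 -412.    60.    55.3   89.3] [109.8 116.1 120. ] 266
```

View pics/p8.png

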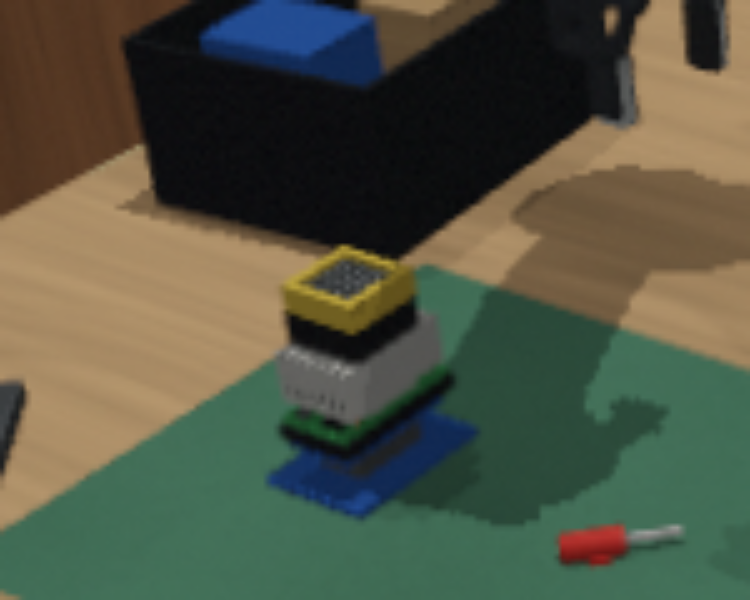

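The crop shows the full stack standing, aligned and level at (350,370), with the gripper well clear of it.

```bash
python3 -c "
from station import arm; print(arm.sign_off())"
```

```text
the job is handed in; nothing more can be done
None
```

The job is handed in at about 28 s: board, heat sink, black fan and yellow filter stand stacked on the blue stand, centred to within a few mm by the camera measurements, and I moved nothing else; sign-off returned no verdict.

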